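# Index the parts carousel and press its label holder home

### The job

First turn the parts carousel clockwise by its black post until it clicks into its detent, with the label channel parallel to the front edge of the square base. Then take the white label holder from the plywood stand and push it down into the channel behind the lip, label side facing out, right down against the sprung strip as far as it goes, and finish still gripping it and holding it pressed home (the retaining pin is fitted afterwards), with the carousel still in its detent. Leave the tape measure, the multimeter and the cork block where they are.

Things in the scene. Friction and masses are not known exactly. Their poses are not given: they have to be found in the camera images.
- carousel_base: fixed square base plate, grey, 220x220x10 mm, of the carousel; origin at the centre of its underside, on the turning axis; its -x side is the front. The front right (-x,-y) corner carries a dark steel block 38 mm high with the sprung detent ball, which points at the disc's rim.
- carousel (a joint): turning angle of the disc on its base (rad), anticlockwise from above positive; 0 = in the detent, channel parallel to the base's front edge. Starts between 0.7 and 1.2: turn clockwise; light friction. About 0.15 rad before 0 a rim stud meets the ball; about 6 N at the post carries it over, then the ball snaps in between two studs and holds the disc within about 0.02 of 0.
- disc_top (a point): centre of the disc's top, on the turning axis; frame of the disc, equal to the base's at angle 0. Dark steel disc, 212 mm across, top at z = 34 mm. It carries the post, the label channel and a grey tray (x -48 to 68 mm, y -65 to 65 mm, walls up to z = 72 mm) with a carton (top at z = 88 mm) and a roll of tape in it.
- turn_post (a point): centre of the top of the black upright round turning post on the disc, 14 mm diameter, z = 40 to 111 mm, 96 mm from the turning axis, at 105 deg anticlockwise from the disc's +x (so on the left of the base when in the detent). Its frame is the disc's. A tray wall 72 mm high stands about 20 mm from it: grip the upper 25 mm.
- channel (a point): on the disc, 76.5 mm from the axis: centre of the label channel at the height of the holder's underside when home (48 mm over the bench). Frame of the disc: x from the lip to the back plate (to the axis), y along the channel, z up. The slot, open at the top, is 9 mm wide in x and 88 mm long in y between end cheeks. Its floor is a black sprung strip, its top 8 mm above this point when free.
- lip_top (a point): middle of the upper edge of the channel's aluminium lip, 28 mm above channel and 4.5 mm to its -x (the lip's inner face). The lip is 4 mm thick; the end cheeks are as high; lead-in flares lean outwards above both, about 6 mm higher. The back plate's face is 9 mm behind the lip's inner face and reaches 22 mm higher than the lip.
- seat_strip (a joint): travel of the sprung strip in the channel's floor (m): 0 free (3 N to start), 0.008 pressed fully down on its stop (7 N); it rises again and lifts the holder when let go.
- label_holder: loose white plastic label holder, 50 to 85 g, standing upright in the stand: plate 6 mm thick (x) x 80 mm wide (y) x 50 mm high (z), and centred on its top a ribbed grip tab 10 mm thick (11 over the ribs) x 34 mm wide, up to z = 90 mm. Origin: centre of the underside; z up; the paper label is on its -x face.
- label_face (a point): centre of the holder's front (label, -x) face: 3 mm in front of the holder's origin and 25 mm above it; this face has to point out from the carousel (to the channel's -x).
- label_stand: fixed plywood stand, 46x104x30 mm, origin at the centre of its underside; its slot, 8 mm wide (x) and 88 mm long (y), with its floor at z = 6 mm, holds the label holder, label to the stand's -x side.
- tape_measure: bystander: tape measure, 36x80x64 mm, origin at the centre of its underside
- multimeter: bystander: dark multimeter lying flat, 66x130x37 mm, origin at the centre of its underside
- cork_block: bystander: brown block, 34x62x68 mm, origin at the centre of its underside
Mind the look-alikes: they are no part of the job. Of the things that look like the label_holder, the middle-sized one is meant.

How it is judged:
By the outcome, as a careful person would: the job done as asked, in the order asked, and still so for the second after the job is handed in, while the arm keeps its last pose, push and grip.
It also fails if it takes over 51 s, if anything falls off the work surface, if the arm or the gripper's body presses on something with over 40 N, if the wrist force passes 120 N, or if a joint passes its speed limit or range.

### The arm

A 7-joint arm with a two-finger parallel gripper is mounted at the origin on a cart in front of the work surface, level with it; the furniture and walls round the work are solid. World frame = base frame: x ahead of the robot, y to its left, z up, the work surface at z = 0. Lengths are in m, angles in degrees, forces in N, time in s.
With the tool pointing down it reaches from about 0.425 to 0.875 m from the base axis. Payload 4.7 kg.
Tool frame: the origin (TCP) lies at the very end of the fingers, on their centre line; the grasp point (between the pads) lies 19 mm behind it; z points along the fingers, y is the line along which they close (so a half turn about z gives the same grasp; the last joint's range is limited). The gripper opens to 87 mm and grips with 3 to 60 N. Pads are 19 mm wide; open, the fingers measure 117 mm over their backs; the gripper's body (75 mm by 190 mm) begins 51 mm behind the grasp point.
Start: joints at [74.032, 18.392, -4.016, 83.108, 1.295, 78.541, -3.26], TCP at [0.188, -0.622, 0.184] pointing down, gripper open.
Joint ranges: [-163.93, 163.93], [-17.29, 119.83], [-79.2, 71.16], [3.27, 140.29], [-89.18, 269.18], [5.43, 117.66], [-154.24, 154.24]. Speed limits (degrees/s): [147.25, 147.25, 180, 180, 180, 180, 180].

### API

Orientations are given as [roll, pitch, yaw] about the fixed x, y, z axes, in that order (R = Rz(yaw) Ry(pitch) Rx(roll)).
In Python, from cell import get_obs, read_camera, sign_off, silhouettes gives the robot as it stands.
- The arm moves only by the tool play_rows, never from a script. Its argument "steps" is a list that holds one entry, the list of rows, each a list of 7 numbers: the shift along the tool's x, y, z in m, then the turn, a rotation vector about the tool's x, y, z in rad, then the finger opening in m, from 0 to 0.087. A call has 1 to 12 rows; each row shifts and turns the commanded pose from where the row before left it, along the tool's axes as they then stand; what a row does not reach is not made up. A row lasts 1/10 s, in which the tool goes at most 50 mm and 8.59 degrees, less where a joint would pass 70% of its speed; a pose out of reach is approached as far as the arm can. A call is refused whole if a number of a shift passes 0.05 or a number of a turn 0.15, either way. A call with a gripper value outside its range is refused whole. The fingers move at their own pace and stop on an object; "force" is the grip in N (left out, the last holds). Time passes only in rows, so rows that do not move let the fingers close. It gives the time, the measured TCP pose, the force, the opening and the grip force at its end, in the units of the state.
- get_obs(): the state, without advancing time (a new reading comes with each control period).
- read_camera(name): name is "side" or "top"; returns a dict with "frame" (420x560x3 uint8, red, green, blue), "intrinsics" (3x3 intrinsics, pixels), "view" (4x4, takes a point from world to camera coordinates). Camera axes: x right, y up, looking along -z (the intrinsics and any distortion apply to the point x, -y, -z); pixel columns grow to the right and rows downward; lengths in m; the calibration is good to about 2 mm. A picture is of the moment at which its call begins. There is no depth.
- sign_off(): hands the job in; it is judged then, once.
Trained networks look in the newest picture that a camera, given by its name, has taken for a name from the list of things; names that differ only in an ending like _2 or _b are one class to them, and where a whole thing is asked for, a point or a joint stands for the part that bears it (a point fixed in the world has none). Each returns a list of dicts, best first, with "p" (0 to 1); they miss things now and then, are a little off and sometimes report something else, mostly with a low value. They report only what shows in the picture. A call takes as long as a camera call. They do not tell look-alikes from the thing itself.
- silhouettes(camera, name): "pixels" (420x560 bool, what is visible of it) and "extent" ([left, top, right, bottom] in pixels, round what is visible of it).
The state is a dict: "time_s": time; "qpos": joint angles; "joint_velocities": joint speeds; "effort": joint torques, N m; "tool_pos": TCP position; "tool_rot": TCP orientation; "force": force on the tool from outside, world axes, zero at the start; "wrist_torque": the same for the moment, N m; "grip_width": finger opening in m; "grasp_force": force on a finger pad.
Only numpy, scipy, OpenCV 4.12 (cv2) and the standard library are available. Lean on these libraries where they do the work, as an engineer would, in place of code of your own. Each camera call takes 0.05 s, during which the arm holds its last target. There are 200 camera calls.

## Working session

There is one attempt and no reset: what is moved stays moved. The work goes in short steps, Python scripts to look and compute and a tool call to move; the robot and the scene stay as the last step left them, time stands still between calls to the robot, and variables do not carry over. Pictures are saved under pics/ and viewed, at most 10 in all, crops included, and the job is handed in when it is done.

Besides the shell and the picture viewer there is one more tool, called after "Emit:" as a command line: name --argument value ..., lists and objects as JSON in quotes. play_rows: Moves the arm, as the interface text tells. Its arguments: {"type":"object","properties":{"steps":{"type":"array","items":{"type":"array","items":{"type":"array","items":{"type":"number"}}}},"force":{"type":"number"}},"required":["steps"]}

```bash
mkdir -p pics; ls
python3 - <<'E'
from cell import *
import cv2,numpy as np
o=get_obs();print({k:np.round(v,3).tolist() for k,v in o.items()})
for n in("side","top"):
    d=read_camera(n);cv2.imwrite(f"pics/{n}0.png",d["frame"][:,:,::-1]);print(n,d["intrinsics"].round(1).tolist(),d["view"].round(4).tolist())
    for t in("carousel_base","disc_top","turn_post","channel","label_holder","label_stand","tape_measure","multimeter","cork_block"):
        print(t,[(round(r["p"],2),list(map(int,r["extent"]))) for r in silhouettes(n,t)][:4])
print(d.keys())
E
```

```text
pics
{'time_s': 0.0, 'qpos': [74.03, 18.441, -4.013, 83.174, 1.297, 78.542, -3.261], 'joint_velocities': [0.089, 0.019, -0.036, -0.005, 0.088, -0.109, -0.105], 'effort': [-0.0, -49.129, -0.404, -31.253, -0.064, 0.044, 0.0], 'tool_pos': [0.187, -0.622, 0.183], 'tool_rot': [-179.888, 0.008, 16.776], 'force': [-0.233, -0.009, 0.152], 'wrist_torque': [0.031, -0.036, 0.034], 'grasp_force': 0.0, 'grip_width': 0.087}
side [[421.7, 0.0, 276.7], [0.0, 421.7, 208.4], [0.0, 0.0, 1.0]] [[-0.9855, -0.1691, 0.015, 0.5389], [0.1199, -0.6307, 0.7667, -0.245], [-0.1202, 0.7574, 0.6418, -1.3797], [0.0, 0.0, 0.0, 1.0]]
carousel_base [(0.79, [224, 230, 286, 290])]
disc_top [(0.62, [242, 230, 287, 285])]
turn_post [(0.83, [238, 230, 284, 285])]
channel [(0.58, [239, 227, 284, 286]), (0.31, [276, 309, 317, 355])]
label_holder [(0.69, [276, 207, 284, 225]), (0.58, [316, 136, 332, 164])]
label_stand [(0.71, [296, 196, 312, 220]), (0.59, [303, 187, 308, 211])]
tape_measure [(0.52, [232, 209, 246, 227])]
multimeter [(0.69, [276, 309, 317, 356])]
cork_block [(0.62, [252, 189, 269, 208]), (0.3, [305, 186, 304, 199])]
top [[416.1, 0.0, 283.8], [0.0, 416.1, 206.3], [0.0, 0.0, 1.0]] [[-0.1353, -0.9908, -0.0018, -0.1141], [0.8522, -0.1173, 0.5099, -0.5865], [-0.5054, 0.0675, 0.8602, -1.0486], [0.0, 0.0, 0.0, 1.0]]
carousel_base [(0.73, [175, 189, 253, 264])]
disc_top [(0.77, [180, 194, 243, 252])]
turn_post [(0.62, [180, 194, 248, 252])]
channel [(0.83, [177, 190, 248, 252])]
label_holder [(0.7, [419, 224, 456, 255]), (0.56, [303, 236, 329, 253]), (0.47, [284, 220, 291, 236])]
label_stand [(0.83, [297, 243, 333, 257])]
tape_measure [(0.61, [262, 178, 284, 200])]
multimeter [(0.79, [111, 268, 159, 305])]
cork_block [(0.75, [298, 185, 316, 209])]
dict_keys(['frame', 'intrinsics', 'view'])
```

Run:
```python
import cv2
a=cv2.imread("pics/side0.png")[120:370,190:440];b=cv2.imread("pics/top0.png")[160:310,100:470]
cv2.imwrite("pics/s1.png",cv2.resize(a,(600,600),interpolation=cv2.INTER_CUBIC))
cv2.imwrite("pics/t1.png",cv2.resize(b,(800,324),interpolation=cv2.INTER_CUBIC))
```

```text
(no output)
```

View pics/s1.png

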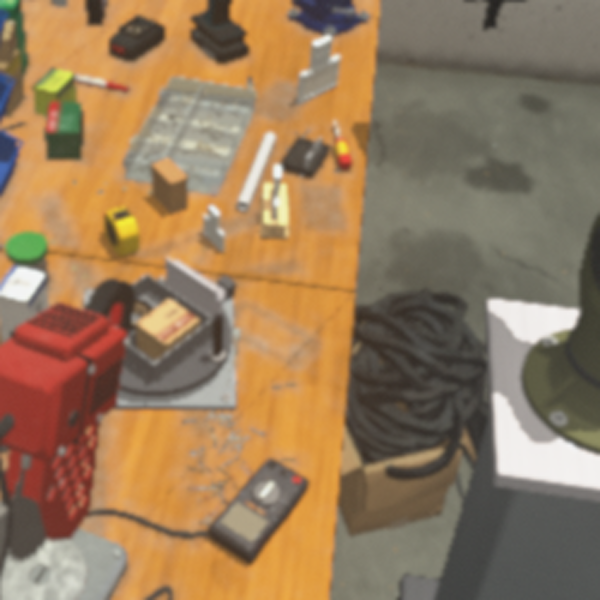

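View pics/t1.png

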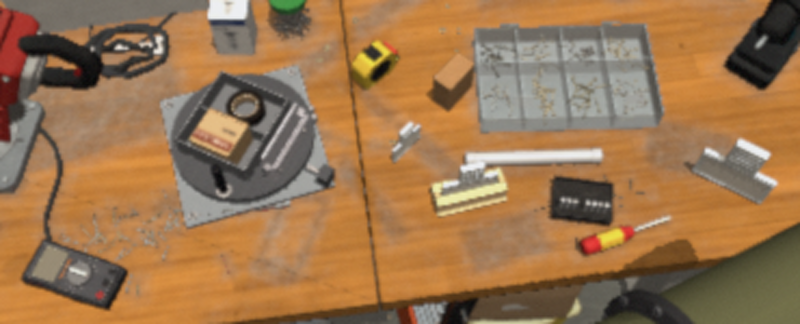

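View pics/top0.png

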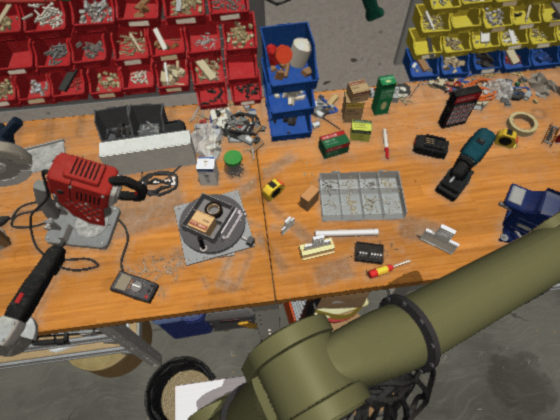

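Run:
```python
import cv2,numpy as np
s=cv2.imread("pics/side0.png");t=cv2.imread("pics/top0.png")
c=lambda im,x,y,w,h:cv2.resize(im[y:y+h,x:x+w],(400,300),interpolation=cv2.INTER_CUBIC)
m=np.vstack([np.hstack([c(s,200,220,100,75),c(t,165,188,100,75)]),np.hstack([c(s,280,185,50,37.5.__int__()),c(t,290,225,50,37)])])
cv2.imwrite("pics/m.png",m)
```

```text
(no output)
```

View pics/m.png

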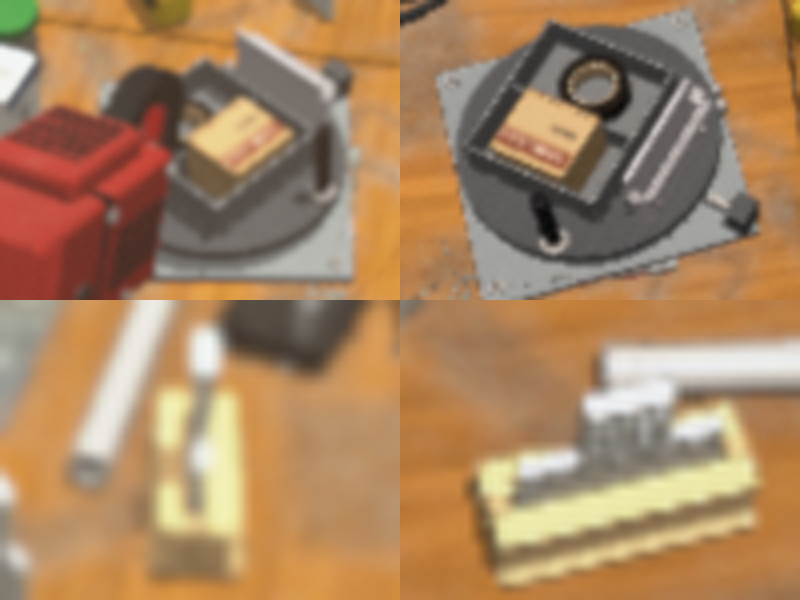

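```bash
cat > h.py <<'E'
import numpy as np,cv2
from scipy.optimize import least_squares
K={"side":(421.7,276.7,208.4),"top":(416.1,283.8,206.3)}
V={"side":np.array([[-0.9855,-0.1691,0.015,0.5389],[0.1199,-0.6307,0.7667,-0.245],[-0.1202,0.7574,0.6418,-1.3797]]),
"top":np.array([[-0.1353,-0.9908,-0.0018,-0.1141],[0.8522,-0.1173,0.5099,-0.5865],[-0.5054,0.0675,0.8602,-1.0486]])}
def proj(c,P):
    q=V[c][:,:3]@np.asarray(P,float)+V[c][:,3];f,a,b=K[c]
    return np.array([a+f*q[0]/-q[2],b-f*q[1]/-q[2]])
def T(x,y,yaw,p):
    c,s=np.cos(yaw),np.sin(yaw);return [x+c*p[0]-s*p[1],y+s*p[0]+c*p[1],p[2]]
def fit(obs,x0,model):
    r=least_squares(lambda v:np.concatenate([proj(c,model(v,p))-uv for c,p,uv in obs]),x0,loss="soft_l1",f_scale=.7)
    return r
E
python3 - <<'E'
from h import *
M=lambda u,v,ox,oy,k,u0,v0:np.array([(u-u0+.5)/k-.5+ox,(v-v0+.5)/k-.5+oy])
tc=lambda u,v:M(u,v,165,188,4,400,0);sc=lambda u,v:M(u,v,200,220,4,0,0)
ts=lambda u,v:M(u,v,290,225,8,400,300);ss=lambda u,v:M(u,v,280,185,8,0,300)
h=.11
base=[("top",(h,h,.01),tc(438,73)),("top",(h,-h,.01),tc(690,10)),("top",(-h,-h,.01),tc(757,229)),("side",(-h,h,.01),sc(353,272)),
("top","post",tc(540,197)),("side","post",sc(322,127)),("top","foot",tc(548,245)),("side","foot",sc(322,192))]
def mb(v,p):
    if p in("post","foot"):
        a=v[3]+np.radians(105);p=(.096*np.cos(a),.096*np.sin(a),.111 if p=="post" else .040)
    return T(*v[:3],p)
r=fit(base,[.6,.1,.2,.9],mb);print(r.x.round(4),np.degrees(r.x[2:]));print(r.fun.reshape(-1,2).round(2))
a,b=.023,.052
st=[("top",(a,b,.03),ts(480,465)),("top",(a,-b,.03),ts(737,405)),("top",(-a,-b,.03),ts(755,457)),("top",(-a,b,.03),ts(500,545)),("top",(-a,b,0),ts(500,585)),("top",(-a,-b,0),ts(755,525)),
("side",(a,-b,.03),ss(160,390)),("side",(-a,-b,.03),ss(238,392)),("side",(-a,b,.03),ss(240,530)),("side",(a,b,.03),ss(155,533)),
("top",(.0055,.017,.096),ts(582,398)),("top",(.0055,-.017,.096),ts(672,380)),]
r=fit(st,[.55,-.2,.2],lambda v,p:T(*v,p));print(r.x.round(4),np.degrees(r.x[2:]));print(r.fun.reshape(-1,2).round(2))
E
```

```text
[0.6161 0.0326 0.1673 0.8141] [ 9.58632426 46.64193603]
[[-0.66 -0.1 ]
 [ 0.47 -0.95]
 [ 0.77  0.16]
 [ 0.19  1.41]
 [-0.9   0.19]
 [ 0.48  0.66]
 [ 1.22 -1.47]
 [ 0.02 -0.27]]
[ 0.4861 -0.2847  0.1007] [5.769116]
[[-0.89 -1.94]
 [-0.92 -1.49]
 [ 1.16  5.02]
 [ 0.41  1.33]
 [ 0.05  0.24]
 [ 0.16  0.54]
 [-0.44 -0.1 ]
 [ 1.4   0.29]
 [ 0.94  0.03]
 [-0.6  -1.03]
 [-0.06 -0.54]
 [-0.27 -0.71]]
```

```bash
cat >> h.py <<'E'
def rows(tgt,yaw,n,p0=None,y0=None,nd=3):
    """world-linear rows from measured pose (tool down) to tgt,yaw(deg)"""
    if p0 is None:
        from cell import get_obs
        o=get_obs();p0=o["tool_pos"];y0=o["tool_rot"][2]
    d=(np.array(tgt)-p0)/n;w=np.radians((yaw-y0+180)%360-180)/n;out=[]
    for i in range(n):
        a=np.radians(y0)+w*i;c,s=np.cos(a),np.sin(a)
        out.append([round(float(c*d[0]+s*d[1]),nd),round(float(s*d[0]-c*d[1]),nd),round(float(-d[2]),nd),0,0,round(float(-w),3)])
    for r in out:print(r)
E
python3 - <<'E'
from h import *
rows([.42,-.28,.2],88.9,9);print();rows([.525,.064,.2],161,9,np.array([.42,-.28,.2]),88.9)
E
```

```text
[0.036, -0.029, -0.002, 0, 0, -0.14]
[0.039, -0.024, -0.002, 0, 0, -0.14]
[0.042, -0.018, -0.002, 0, 0, -0.14]
[0.044, -0.012, -0.002, 0, 0, -0.14]
[0.046, -0.006, -0.002, 0, 0, -0.14]
[0.046, 0.001, -0.002, 0, 0, -0.14]
[0.045, 0.007, -0.002, 0, 0, -0.14]
[0.044, 0.013, -0.002, 0, 0, -0.14]
[0.042, 0.019, -0.002, 0, 0, -0.14]

[0.038, 0.011, -0.0, 0, 0, -0.14]
[0.037, 0.016, -0.0, 0, 0, -0.14]
[0.034, 0.021, -0.0, 0, 0, -0.14]
[0.031, 0.026, -0.0, 0, 0, -0.14]
[0.027, 0.03, -0.0, 0, 0, -0.14]
[0.022, 0.033, -0.0, 0, 0, -0.14]
[0.018, 0.036, -0.0, 0, 0, -0.14]
[0.012, 0.038, -0.0, 0, 0, -0.14]
[0.007, 0.039, -0.0, 0, 0, -0.14]
```

Emit:
play_rows --steps '[[[0.036,-0.029,-0.002,0,0,-0.14,0.05],[0.039,-0.024,-0.002,0,0,-0.14,0.05],[0.042,-0.018,-0.002,0,0,-0.14,0.05],[0.044,-0.012,-0.002,0,0,-0.14,0.05],[0.046,-0.006,-0.002,0,0,-0.14,0.05],[0.046,0.001,-0.002,0,0,-0.14,0.05],[0.045,0.007,-0.002,0,0,-0.14,0.05],[0.044,0.013,-0.002,0,0,-0.14,0.05],[0.042,0.019,-0.002,0,0,-0.14,0.05]]]'

```text
time_s: 1.9
tool_pos: [0.4187, -0.2777, 0.2029]
tool_rot: [180.0, 0.1, 89.3]
force: [0.2, -0.5, -0.4]
grip_width: 0.05
grasp_force: 0.0
```

Emit:
play_rows --steps '[[[0.038,0.011,0,0,0,-0.14,0.05],[0.037,0.016,0,0,0,-0.14,0.05],[0.034,0.021,0,0,0,-0.14,0.05],[0.031,0.026,0,0,0,-0.14,0.05],[0.027,0.03,0,0,0,-0.14,0.05],[0.022,0.033,0,0,0,-0.14,0.05],[0.018,0.036,0,0,0,-0.14,0.05],[0.012,0.038,0,0,0,-0.14,0.05],[0.007,0.039,0,0,0,-0.14,0.05],[0,0,0,0,0,0,0.05]]]'

```text
time_s: 2.9
tool_pos: [0.5226, 0.0726, 0.203]
tool_rot: [179.8, 0.0, 161.9]
force: [0.1, 0.8, -0.1]
grip_width: 0.0498
grasp_force: 0.0
```

Run:
```python
from h import *
from cell import *
o=get_obs();print(o["time_s"],o["tool_pos"],o["tool_rot"],o["qpos"],o["force"])
rows([.525,.064,.083],161,5)
d=read_camera("top")["frame"];e=read_camera("side")["frame"]
m=np.hstack([cv2.resize(x[y:y+75,a:a+75],(400,400),interpolation=cv2.INTER_CUBIC) for x,a,y in((d,170,170),(e,215,215))])
cv2.imwrite("pics/a.png",m[:,:,::-1])
for c in V:print(c,proj(c,[.525,.064,.111]),proj(c,o["tool_pos"]))
```

```text
2.9 [0.52261001 0.07255074 0.20299934] [1.79763236e+02 4.98811083e-03 1.61850649e+02] [ 34.02728763   6.06228133 -47.33565777  97.62195875   4.34680418
  78.16687921  57.81913201] [ 0.07802886  0.83951041 -0.11948189]
[-0.001, -0.001, 0.024, 0, 0, 0.003]
[-0.001, -0.001, 0.024, 0, 0, 0.003]
[-0.001, -0.001, 0.024, 0, 0, 0.003]
[-0.001, -0.001, 0.024, 0, 0, 0.003]
[-0.001, -0.001, 0.024, 0, 0, 0.003]
side [280.63785711 252.16503117] [281.61185069 232.70257325]
top [198.55218333 237.14536809] [189.41170258 223.2392899 ]
```

View pics/a.png

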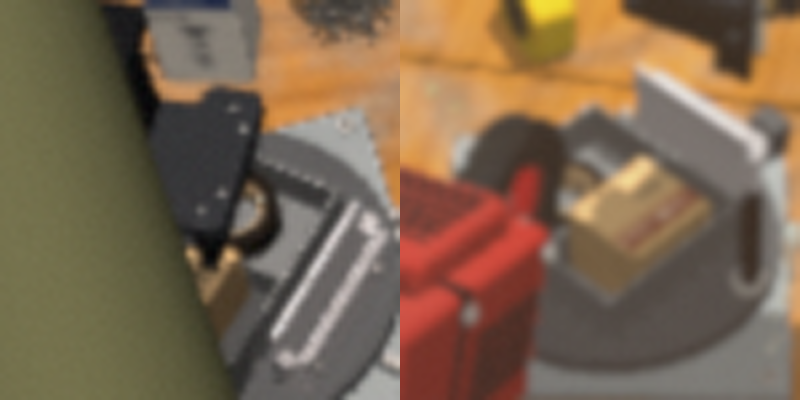

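Run:
```python
from h import *
p=np.array([.5226,.0726,.203]);t=np.array([np.sin(np.radians(161.8)),-np.cos(np.radians(161.8)),0])
for c in V:
  for s in(-.04,-.025,.025,.04):print(c,s,proj(c,p+s*t),proj(c,p+s*t+[0,0,.07]))
from cell import *
import cv2
e=read_camera("side")["frame"];d=read_camera("top")["frame"]
cv2.imwrite("pics/b.png",np.hstack([cv2.resize(x[y:y+150,a:a+150],(400,400),interpolation=cv2.INTER_CUBIC) for x,a,y in((d,130,130),(e,210,130))])[:,:,::-1])
```

```text
side -0.04 [287.65970493 224.82156797] [288.41411225 207.15899675]
side -0.025 [285.42235056 227.74162445] [286.10127337 210.03879456]
side 0.025 [277.69793971 237.82304758] [278.10589688 219.99412174]
side 0.04 [275.2971004 240.9564745] [275.61756096 223.09243715]
top -0.04 [203.57322216 225.58110581] [199.00622663 212.77678291]
top -0.025 [198.24481995 224.70308298] [193.38414746 211.86619383]
top 0.025 [180.57877382 221.79204298] [174.75006053 208.848094  ]
top 0.04 [175.3073598  220.92341075] [169.1914657  207.94778726]
```

View pics/b.png

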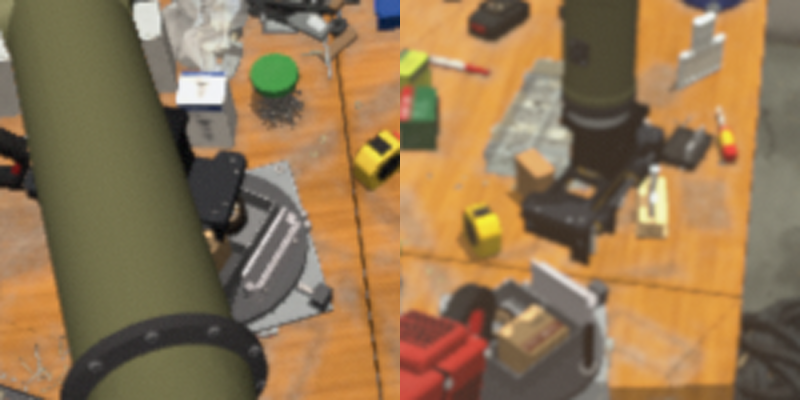

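Run:
```python
from h import *
from cell import *
e=read_camera("side")["frame"];d=read_camera("top")["frame"]
cv2.imwrite("pics/c.png",np.hstack([cv2.resize(x[y:y+50,a:a+50],(400,400),interpolation=cv2.INTER_NEAREST) for x,a,y in((d,180,190),(e,255,195))])[:,:,::-1])
```

```text
(no output)
```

View pics/c.png

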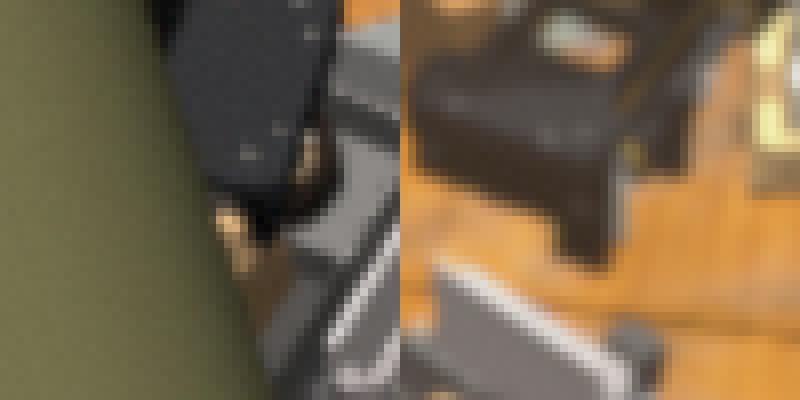

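Run:
```python
from h import *
from cell import *
o=get_obs();print(o["time_s"],o["tool_pos"],o["tool_rot"],o["grip_width"])
r=least_squares(lambda v:np.r_[proj("side",v)-[288.7,217.2],proj("top",v)-[213,219.4]],[.5,.05,.2]);print(r.x,r.fun)
d=read_camera("side");print(np.abs(d["view"][:3]-V["side"]).max())
d=read_camera("top");print(np.abs(d["view"][:3]-V["top"]).max())
```

```text
3.2 [0.52223913 0.06354851 0.20234675] [-1.79950636e+02  6.96079929e-03  1.60978346e+02] 0.050156221971039715
[0.51520449 0.00781728 0.21413732] [-1.26284035 -1.01147632 -0.23845621  1.39766776]
3.023825251813328e-05
3.297264858881377e-05
```

Emit:
play_rows --steps '[[[0,0,0.02,0,0,0,0.06],[0,0,0.02,0,0,0,0.06],[0,0,0.02,0,0,0,0.06],[0,0,0.02,0,0,0,0.06],[0,0,0,0,0,0,0.06],[0,0,0,0,0,0,0.06]]]'

```text
time_s: 3.9
tool_pos: [0.5223, 0.0649, 0.1228]
tool_rot: [-180.0, -0.0, 161.1]
force: [0.9, 0.4, 0.2]
grip_width: 0.0599
grasp_force: 0.0
```

Run:
```python
from h import *
from cell import *
o=get_obs();print(o["time_s"],o["tool_pos"],o["tool_rot"],o["grip_width"],proj("side",o["tool_pos"]),proj("top",o["tool_pos"]))
e=read_camera("side")["frame"];d=read_camera("top")["frame"]
cv2.imwrite("pics/d.png",np.hstack([cv2.resize(x[y:y+60,a:a+50],(400,480),interpolation=cv2.INTER_NEAREST) for x,a,y in((d,180,200),(e,255,215))])[:,:,::-1])
```

```text
3.9 [0.52234008 0.06487364 0.12276785] [-1.79993932e+02 -8.25202301e-03  1.61113112e+02] 0.05988483311560551 [281.51356485 249.83389903] [197.55284591 236.18461929]
```

View pics/d.png

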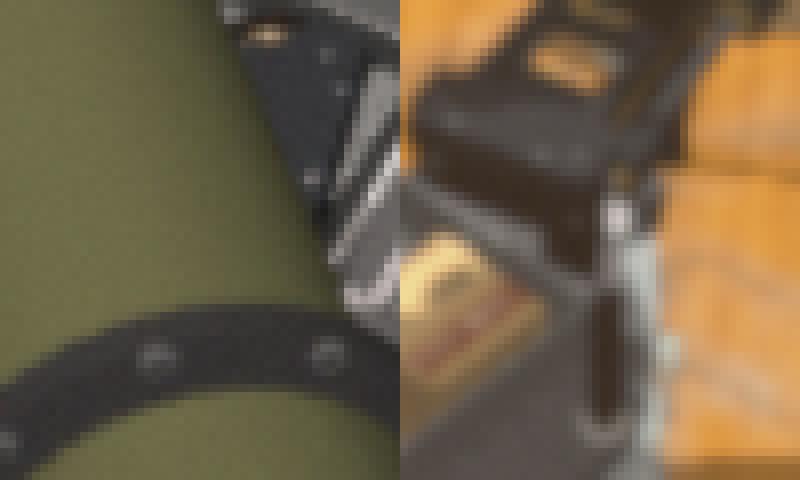

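Run:
```python
from h import *
p=np.array([.5223,.0649,.1228]);a=np.radians(161.1);t=np.array([np.sin(a),-np.cos(a),0]);n=np.array([np.cos(a),np.sin(a),0])
for s in(.095,-.095):
  for w in(-.0375,.0375):
    for z in (.07,.12):print(s,w,z,[proj(c,p+s*t+w*n+[0,0,z]).round(1).tolist() for c in("side","top")])
for s in(.03,.045,-.03,-.045):
  for w in(-.0095,.0095):print("finger",s,w,[proj(c,p+s*t+w*n).round(1).tolist() for c in("side","top")])
```

```text
0.095 -0.0375 0.07 [[255.1, 248.7], [164.6, 207.5]]
0.095 -0.0375 0.12 [[254.8, 236.2], [160.0, 198.1]]
0.095 0.0375 0.07 [[277.9, 258.1], [155.3, 230.8]]
0.095 0.0375 0.12 [[278.2, 245.5], [150.2, 222.0]]
-0.095 -0.0375 0.07 [[285.7, 211.7], [230.0, 218.8]]
-0.095 -0.0375 0.12 [[286.1, 199.5], [227.9, 209.8]]
-0.095 0.0375 0.07 [[306.9, 219.4], [222.8, 242.9]]
-0.095 0.0375 0.12 [[307.9, 207.1], [220.3, 234.5]]
finger 0.03 -0.0095 [[274.2, 254.8], [188.6, 231.5]]
finger 0.03 0.0095 [[279.6, 257.1], [186.6, 237.3]]
finger 0.045 -0.0095 [[271.8, 257.9], [183.7, 230.7]]
finger 0.045 0.0095 [[277.3, 260.2], [181.6, 236.4]]
finger -0.03 -0.0095 [[283.3, 242.9], [208.5, 235.1]]
finger -0.03 0.0095 [[288.7, 245.0], [206.6, 240.9]]
finger -0.045 -0.0095 [[285.5, 240.0], [213.5, 236.0]]
finger -0.045 0.0095 [[290.8, 242.1], [211.6, 241.8]]
```

Emit:
play_rows --force 5 --steps '[[[-0.001,0,0.012,0,0,0,0.06],[-0.001,0,0.012,0,0,0,0.06],[0,0,0.012,0,0,0,0.06],[0,0,0,0,0,0,0.04],[0,0,0,0,0,0,0.02],[0,0,0,0,0,0,0.01],[0,0,0,0,0,0,0.01],[0,0,0,0,0,0,0.01]]]'

```text
time_s: 4.8
tool_pos: [0.5245, 0.0647, 0.0868]
tool_rot: [180.0, 0.0, 161.2]
force: [-0.2, 0.8, 0.6]
grip_width: 0.0281
grasp_force: 0.0
```

Emit:
play_rows --force 5 --steps '[[[0,0,0,0,0,0,0.01],[0,0,0,0,0,0,0.01],[0,0,0,0,0,0,0.01],[0,0,0,0,0,0,0.01]]]'

```text
time_s: 5.2
tool_pos: [0.5242, 0.0646, 0.0865]
tool_rot: [-180.0, 0.0, 161.2]
force: [0.3, 0.4, 0.3]
grip_width: 0.0105
grasp_force: 0.0
```

Emit:
play_rows --force 5 --steps '[[[0,0,0,0,0,0,0.05],[0,0,0,0,0,0,0.05],[0,0,0,0,0,0,0.05],[0,0,0,0,0,0,0.05],[0,0,0,0,0,0,0.05],[0,0,0.006,0,0,0,0.05],[0,0,0.006,0,0,0,0.05],[0,0,0,0,0,0,0.05]]]'

```text
time_s: 6.0
tool_pos: [0.5232, 0.0645, 0.0731]
tool_rot: [-180.0, -0.1, 161.2]
force: [-0.2, -0.7, 0.1]
grip_width: 0.0496
grasp_force: 0.0
```

Emit:
play_rows --force 5 --steps '[[[0,0,0,0,0,0,0.01],[0,0,0,0,0,0,0.01],[0,0,0,0,0,0,0.01],[0,0,0,0,0,0,0.01],[0,0,0,0,0,0,0.01],[0,0,0,0,0,0,0.01],[0,0,0,0,0,0,0.01]]]'

```text
time_s: 6.7
tool_pos: [0.5242, 0.0646, 0.0745]
tool_rot: [-180.0, 0.0, 161.2]
force: [-0.7, -0.1, 0.6]
grip_width: 0.011
grasp_force: 0.0
```

Emit:
play_rows --steps '[[[0,0,0.003,0,0,0,0.01],[0,0,0.003,0,0,0,0.01],[0,0,0.003,0,0,0,0.01],[0,0,0.003,0,0,0,0.01],[0,0,0,0,0,0,0.01]]]'

```text
time_s: 7.2
tool_pos: [0.5272, 0.0705, 0.0718]
tool_rot: [179.8, 0.3, 161.3]
force: [-17.6, 6.2, 56.8]
grip_width: 0.01
grasp_force: 28.1
```

Run:
```python
from h import *
from cell import *
o=get_obs();print(o["time_s"],o["tool_pos"],o["qpos"],o["force"],proj("side",o["tool_pos"]),proj("top",o["tool_pos"]))
e=read_camera("side")["frame"];d=read_camera("top")["frame"]
cv2.imwrite("pics/e.png",np.hstack([cv2.resize(x[y:y+60,a:a+50],(400,480),interpolation=cv2.INTER_CUBIC) for x,a,y in((d,190,200),(e,255,220))])[:,:,::-1])
```

```text
7.2 [0.52723617 0.07053251 0.07176839] [ 31.31021378  13.56711339 -46.33818535 106.82300579  10.85078767
  63.7608542   52.32024428] [-17.56130771   6.17772733  56.83425785] [279.35470289 262.14681735] [198.669067   242.58154527]
```

View pics/e.png

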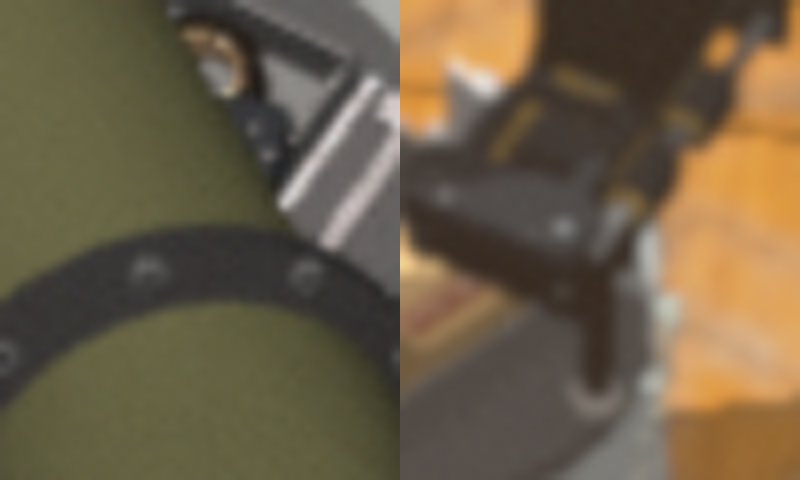

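Emit:
play_rows --force 5 --steps '[[[0,0,-0.015,0,0,0,0.01],[0,0,-0.01,0,0,0,0.05],[0,0,0,0,0,0,0.05],[0,0,0,0,0,0,0.05],[0,0,0,0,0,0,0.05],[0,0,0,0,0,0,0.05],[0,0,0,0,0,0,0.05]]]'

```text
time_s: 8.0
tool_pos: [0.5238, 0.0646, 0.0867]
tool_rot: [-180.0, -0.1, 161.2]
force: [0.4, -1.1, -0.6]
grip_width: 0.0471
grasp_force: 0.0
```

Emit:
play_rows --force 5 --steps '[[[0,0,0.006,0,0,0,0.05],[0,0,0.006,0,0,0,0.05],[0,0,0.004,0,0,0,0.05],[0,0,0,0,0,0,0.05]]]'

```text
time_s: 8.4
tool_pos: [0.5234, 0.0646, 0.0704]
tool_rot: [-180.0, -0.1, 161.2]
force: [0.2, -0.4, -0.2]
grip_width: 0.0503
grasp_force: 0.0
```

Emit:
play_rows --force 5 --steps '[[[0,0,0.005,0,0,0,0.05],[0,0,0.005,0,0,0,0.05],[0,0,0,0,0,0,0.05],[0,0,0,0,0,0,0.01],[0,0,0,0,0,0,0.01],[0,0,0,0,0,0,0.01],[0,0,0,0,0,0,0.01],[0,0,0,0,0,0,0.01],[0,0,0,0,0,0,0.01]]]'

```text
time_s: 9.3
tool_pos: [0.5242, 0.065, 0.0615]
tool_rot: [180.0, -0.0, 161.2]
force: [-0.5, 0.1, 0.9]
grip_width: 0.0138
grasp_force: 5.0
```

Emit:
play_rows --force 10 --steps '[[[0,0,0.005,0,0,0,0.01],[0,0,0.005,0,0,0,0.01],[-0.0002,0.0058,0,0,0,0.06,0.01],[-0.0002,0.0058,0,0,0,0.06,0.01],[-0.0002,0.0058,0,0,0,0.06,0.01],[-0.0002,0.0058,0,0,0,0.06,0.01],[-0.0002,0.0058,0,0,0,0.06,0.01],[-0.0002,0.0058,0,0,0,0.06,0.01],[-0.0002,0.0058,0,0,0,0.06,0.01],[-0.0002,0.0058,0,0,0,0.06,0.01]]]'

```text
time_s: 10.3
tool_pos: [0.5516, 0.1024, 0.0532]
tool_rot: [179.9, 0.2, 133.5]
force: [0.7, -2.3, 7.2]
grip_width: 0.0136
grasp_force: 10.0
```

Emit:
play_rows --force 10 --steps '[[[-0.0002,0.0058,0,0,0,0.06,0.01],[-0.0002,0.0058,0,0,0,0.06,0.01],[-0.0002,0.0058,0,0,0,0.06,0.01],[0,0,0,0,0,0,0.01],[0,0,0,0,0,0,0.01]]]'

```text
time_s: 10.8
tool_pos: [0.5641, 0.1121, 0.0531]
tool_rot: [-180.0, 0.2, 123.3]
force: [-1.9, -4.4, 9.7]
grip_width: 0.0136
grasp_force: 10.0
```

Emit:
play_rows --force 10 --steps '[[[-0.0002,0.0048,0,0,0,0.05,0.01],[-0.0002,0.0048,0,0,0,0.05,0.01],[0,0,0,0,0,0,0.01],[0,0,0,0,0,0,0.01]]]'

```text
time_s: 11.2
tool_pos: [0.5652, 0.1125, 0.0511]
tool_rot: [-179.0, 0.2, 117.5]
force: [-17.6, -11.4, 16.7]
grip_width: 0.0164
grasp_force: 10.2
```

Run:
```python
from h import *
for s in((246,247),(241,238),(243,255)):
  r=least_squares(lambda v:np.r_[proj("side",v)-s,proj("top",v)-[146.3,189.4]],[.6,.2,.1]);print(r.x,r.fun.round(1))
p=np.array([.5652,.1125,.0511+.037]);a=np.radians(117.5);t=np.array([np.sin(a),-np.cos(a),0]);n=np.array([np.cos(a),np.sin(a),0])
for w in(-.0375,.0375):print(p+.095*t+w*n+[0,0,.07])
from cell import *
o=get_obs();print(o["force"],o["wrist_torque"],o["tool_rot"],o["qpos"])
```

```text
[0.61209956 0.18155256 0.24227125] [-2.5 -2.1 -0.5  3.2]
[0.61663362 0.17525589 0.25783899] [ 1.2  1.   0.2 -1.5]
[0.62279756 0.18890875 0.21979561] [-3.6 -3.  -0.8  4.7]
[0.6667816  0.12310321 0.1581    ]
[0.63215046 0.18962902 0.1581    ]
[-17.59205065 -11.43735487  16.71221102] [-2.51654458  3.63728469 -0.01628445] [-179.03666255    0.19760694  117.47784295] [ 18.06013289  20.33748993 -38.28316377 100.84637486  14.17759228
  64.56906589   2.6348236 ]
```

Emit:
play_rows --force 10 --steps '[[[0,-0.005,-0.002,0,0,0,0.01],[0,-0.003,-0.002,0,0,0,0.045],[0,0,0,0,0,0,0.045],[0,0,0,0,0,0,0.045],[0,0,0,0,0,0,0.045]]]'

```text
time_s: 11.7
tool_pos: [0.5646, 0.1159, 0.0558]
tool_rot: [179.9, -0.0, 117.7]
force: [0.7, 0.6, 0.6]
grip_width: 0.0378
grasp_force: 0.0
```

Emit:
play_rows --force 10 --steps '[[[0,0,0,0,0,0.12,0.045],[0,0,0,0,0,0.12,0.045],[0,0,0,0,0,0.12,0.045],[0,0,0,0,0,0.12,0.045],[0,0,0,0,0,0,0.045]]]'

```text
time_s: 12.2
tool_pos: [0.5644, 0.1156, 0.0556]
tool_rot: [180.0, -0.0, 90.1]
force: [-0.3, 0.1, 0.1]
grip_width: 0.0447
grasp_force: 0.0
```

Emit:
play_rows --force 10 --steps '[[[-0.002,0,0.005,0,0,0,0.01],[0,0,0,0,0,0,0.01],[0,0,0,0,0,0,0.01],[0,0,0,0,0,0,0.01],[0,0,0,0,0,0,0.01],[0,0,0,0,0,0,0.01],[0,0,0,0,0,0,0.01]]]'

```text
time_s: 12.9
tool_pos: [0.5635, 0.1132, 0.0504]
tool_rot: [-179.9, 0.0, 90.1]
force: [-2.3, 0.1, 1.3]
grip_width: 0.0138
grasp_force: 10.0
```

Emit:
play_rows --force 15 --steps '[[[0.0015,0.003,0,0,0,0,0.01],[0.0015,0.003,0,0,0,0,0.01],[0.001,0.003,0,0,0,0,0.01],[0,0,0,0,0,0,0.01]]]'

```text
time_s: 13.3
tool_pos: [0.5714, 0.1183, 0.0503]
tool_rot: [-179.8, -0.0, 90.1]
force: [-0.7, 2.7, -1.1]
grip_width: 0.0135
grasp_force: 15.0
```

Emit:
play_rows --force 15 --steps '[[[0,0.002,0,0,0,0,0.01],[0,0,0,0,0,0,0.01]]]'

```text
time_s: 13.5
tool_pos: [0.5749, 0.1199, 0.0503]
tool_rot: [180.0, -0.2, 90.2]
force: [-0.2, 5.3, -1.3]
grip_width: 0.0135
grasp_force: 15.0
```

Emit:
play_rows --force 15 --steps '[[[0.001,0.002,0,0,0,0,0.01],[0,0,0,0,0,0,0.01]]]'

```text
time_s: 13.7
tool_pos: [0.5759, 0.1203, 0.0503]
tool_rot: [-179.9, -0.1, 90.2]
force: [-4.6, 4.1, 2.4]
grip_width: 0.0135
grasp_force: 15.0
```

Emit:
play_rows --force 3 --steps '[[[0,0,0,0,0,0,0.024],[0,0,0,0,0,0,0.024],[0,0,0,0,0,0,0.024],[0,0,0,0,0,0,0.01],[0,0,0,0,0,0,0.01],[0,0,0,0,0,0,0.01],[0,0,0,0,0,0,0.01]]]'

```text
time_s: 14.4
tool_pos: [0.5761, 0.1178, 0.0503]
tool_rot: [-179.9, 0.1, 90.1]
force: [-4.7, -1.7, 3.9]
grip_width: 0.0138
grasp_force: 3.0
```

Emit:
play_rows --force 3 --steps '[[[0,-0.0015,0,0,0,0,0.01],[0,0,0,0,0,0,0.01],[0,0,0,0,0,0,0.01]]]'

```text
time_s: 14.7
tool_pos: [0.5759, 0.1177, 0.0504]
tool_rot: [180.0, 0.0, 90.1]
force: [-0.6, -1.0, 0.2]
grip_width: 0.014
grasp_force: 3.0
```

Emit:
play_rows --force 3 --steps '[[[0,0,0,0,0,0,0.03],[0,0,0,0,0,0.05,0.03],[0,0,0,0,0,0.13,0.03],[0,0,0,0,0,0.13,0.03],[0,0,0,0,0,0.13,0.03],[0,0,0,0,0,0.13,0.01],[0,0,0,0,0,0,0.01],[0,0,0,0,0,0,0.01],[0,0,0,0,0,0,0.01],[0,0,0,0,0,0,0.01]]]'

```text
time_s: 15.7
tool_pos: [0.5755, 0.1187, 0.0505]
tool_rot: [-180.0, -0.0, 57.5]
force: [-0.6, 0.8, 0.5]
grip_width: 0.0136
grasp_force: 3.0
```

Emit:
play_rows --force 3 --steps '[[[0,0,0,0,0,0,0.04],[0,0,0,0,0,0,0.04],[0,0,0,0,0,0,0.04],[0,0,-0.02,0,0,0,0.04],[0,0,-0.04,0,0,0,0.04],[0,0,-0.04,0,0,0,0.04]]]'

```text
time_s: 16.3
tool_pos: [0.5748, 0.1177, 0.1508]
tool_rot: [-179.9, 0.1, 57.5]
force: [0.9, 0.8, 0.9]
grip_width: 0.0392
grasp_force: 0.0
```

Run:
```python
from h import *
M=lambda u,v,ox,oy,k,u0,v0:np.array([(u-u0+.5)/k-.5+ox,(v-v0+.5)/k-.5+oy])
ts=lambda u,v:M(u,v,290,225,8,400,300);ss=lambda u,v:M(u,v,280,185,8,0,300)
a,b=.023,.052
st=[("top",(a,b,.03),ts(480,465)),("top",(a,-b,.03),ts(737,405)),("top",(-a,-b,.03),ts(755,490)),("top",(-a,b,.03),ts(500,545)),("top",(-a,b,0),ts(500,585)),("top",(-a,-b,0),ts(755,525)),
("side",(a,-b,.03),ss(160,390)),("side",(-a,-b,.03),ss(238,392)),("side",(-a,b,.03),ss(240,530)),("side",(a,b,.03),ss(155,533)),("side",(-a,b,0),ss(240,575)),("side",(a,b,0),ss(152,578)),
("top",(.0055,.017,.096),ts(582,398)),("top",(.0055,-.017,.096),ts(672,380)),]
for o in (st,[x for x in st if x[0]=="top"]):
    r=fit(o,[.55,-.2,.2],lambda v,p:T(*v,p));print(r.x.round(4),np.degrees(r.x[2:]));print(r.fun.reshape(-1,2).round(1).tolist())
x=fit(st,[.55,-.2,.2],lambda v,p:T(*v,p)).x;y=np.degrees(x[2])+90
from cell import get_obs
o=get_obs();print(o["tool_pos"],o["tool_rot"],o["qpos"],o["force"])
rows([x[0],x[1],.15],y,12)
```

```text
[ 0.486  -0.2846  0.1023] [5.86232771]
[[-0.9, -1.9], [-1.0, -1.5], [1.1, 0.9], [0.4, 1.4], [0.1, 0.3], [0.2, 0.6], [-0.4, -0.1], [1.4, 0.3], [1.0, 0.0], [-0.5, -1.0], [0.5, 0.4], [-0.5, -0.7], [-0.1, -0.5], [-0.3, -0.7]]
[ 0.4855 -0.2849  0.0837] [4.79329705]
[[-0.7, -2.0], [-0.6, -1.1], [1.2, 1.3], [0.3, 1.3], [-0.1, 0.2], [0.2, 1.0], [0.0, -0.5], [-0.1, -0.5]]
[0.57482502 0.11774357 0.15078866] [-1.79915697e+02  7.73021512e-02  5.74616841e+01] [ 11.27479873  14.10036905 -29.66286936  94.15021186   7.19774281
  73.77307547 -52.21350456] [0.86520107 0.82974606 0.85122677]
[-0.032, 0.012, 0.0, 0, 0, -0.056]
[-0.033, 0.01, 0.0, 0, 0, -0.056]
[-0.033, 0.008, 0.0, 0, 0, -0.056]
[-0.034, 0.006, 0.0, 0, 0, -0.056]
[-0.034, 0.004, 0.0, 0, 0, -0.056]
[-0.034, 0.002, 0.0, 0, 0, -0.056]
[-0.034, 0.001, 0.0, 0, 0, -0.056]
[-0.034, -0.001, 0.0, 0, 0, -0.056]
[-0.034, -0.003, 0.0, 0, 0, -0.056]
[-0.034, -0.005, 0.0, 0, 0, -0.056]
[-0.034, -0.007, 0.0, 0, 0, -0.056]
[-0.033, -0.009, 0.0, 0, 0, -0.056]
```

Run:
```python
from h import *
for c in V:print(c,(-V[c][:,:3].T@V[c][:,3]).round(2))
from cell import *
d=read_camera("top")["frame"];d0=cv2.imread("pics/top0.png")[:,:,::-1]
for im in(d0,d):
  for z in(.034,.042,.05,.056,.07,.085):
    print(z,[im[tuple(proj("top",T(.486,-.2846,.1,(-.003 if z<.056 else -.0055,y,z))).round().astype(int)[::-1])].tolist() for y in np.arange(-.036,.037,.009)])
  print()
print("big",d[232:250:3,425:455:4].tolist())
cv2.imwrite("pics/f.png",np.hstack([cv2.resize(x[y:y+40,a:a+40],(400,400),interpolation=cv2.INTER_CUBIC) for x,a,y in((d,296,222),(d,418,220))])[:,:,::-1])
```

```text
side [0.39 0.98 1.07]
top [-0.05 -0.11  1.2 ]
0.034 [[151, 143, 120], [177, 169, 131], [151, 144, 120], [162, 154, 125], [172, 167, 129], [138, 129, 110], [163, 154, 126], [138, 129, 114], [142, 135, 117]]
0.042 [[127, 119, 103], [137, 127, 111], [135, 127, 114], [135, 125, 111], [130, 122, 110], [132, 123, 110], [135, 126, 110], [129, 122, 108], [131, 126, 115]]
0.05 [[123, 116, 103], [164, 162, 160], [136, 131, 122], [117, 110, 100], [139, 135, 128], [121, 114, 104], [119, 113, 102], [152, 149, 145], [143, 140, 134]]
0.056 [[123, 116, 103], [164, 162, 160], [132, 125, 115], [117, 110, 99], [130, 124, 116], [121, 114, 104], [138, 134, 127], [152, 149, 145], [143, 140, 134]]
0.07 [[222, 218, 183], [233, 234, 233], [205, 206, 204], [128, 126, 121], [125, 120, 113], [126, 124, 116], [138, 131, 123], [228, 226, 221], [228, 229, 229]]
0.085 [[183, 158, 117], [193, 167, 121], [186, 170, 136], [147, 145, 139], [136, 133, 127], [143, 139, 134], [123, 116, 106], [163, 129, 99], [188, 166, 127]]

0.034 [[156, 150, 125], [181, 174, 134], [158, 150, 126], [167, 160, 131], [182, 175, 137], [143,
[... 975 characters left out ...]
138, 130], [235, 236, 236]], [[117, 109, 99], [111, 102, 92], [109, 105, 97], [108, 106, 99], [133, 130, 125], [152, 151, 146], [132, 130, 121], [150, 120, 94]], [[124, 116, 103], [122, 113, 101], [115, 107, 96], [111, 104, 92], [121, 117, 107], [116, 112, 104], [120, 115, 107], [205, 135, 63]], [[135, 126, 117], [133, 125, 114], [123, 114, 101], [123, 114, 102], [116, 108, 96], [110, 103, 95], [191, 190, 189], [229, 218, 206]], [[191, 129, 71], [156, 117, 83], [159, 155, 148], [125, 116, 104], [125, 116, 103], [124, 115, 102], [118, 109, 97], [166, 164, 160]], [[195, 130, 66], [190, 128, 69], [184, 126, 71], [127, 110, 92], [132, 125, 114], [125, 116, 103], [123, 114, 102], [113, 105, 95]]]
```

Emit:
play_rows --force 10 --steps '[[[-0.032,0.012,0,0,0,-0.056,0.04],[-0.033,0.01,0,0,0,-0.056,0.04],[-0.033,0.008,0,0,0,-0.056,0.04],[-0.034,0.006,0,0,0,-0.056,0.04],[-0.034,0.004,0,0,0,-0.056,0.04],[-0.034,0.002,0,0,0,-0.056,0.04],[-0.034,0.001,0,0,0,-0.056,0.04],[-0.034,-0.001,0,0,0,-0.056,0.04],[-0.034,-0.003,0,0,0,-0.056,0.04],[-0.034,-0.005,0,0,0,-0.056,0.04],[-0.034,-0.007,0,0,0,-0.056,0.04],[-0.033,-0.009,0,0,0,-0.056,0.04]]]'

```text
time_s: 17.55
tool_pos: [0.4873, -0.2849, 0.1504]
tool_rot: [180.0, 0.0, 96.1]
force: [-0.1, -0.2, -0.1]
grip_width: 0.0401
grasp_force: 0.0
```

Emit:
play_rows --steps '[[[0,0,0.02,0,0,0,0.04],[0,0,0,0,0,0,0.04],[0,0,0,0,0,0,0.04]]]'

```text
time_s: 17.85
tool_pos: [0.4878, -0.2823, 0.1302]
tool_rot: [-180.0, -0.1, 96.0]
force: [-0.2, 0.2, 0.1]
grip_width: 0.0401
grasp_force: 0.0
```

Run:
```python
from h import *
rows([.486,-.2846,.027],95.5,8)
```

```text
[-0.0, -0.0, 0.013, 0, 0, 0.001]
[-0.0, -0.0, 0.013, 0, 0, 0.001]
[-0.0, -0.0, 0.013, 0, 0, 0.001]
[-0.0, -0.0, 0.013, 0, 0, 0.001]
[-0.0, -0.0, 0.013, 0, 0, 0.001]
[-0.0, -0.0, 0.013, 0, 0, 0.001]
[-0.0, -0.0, 0.013, 0, 0, 0.001]
[-0.0, -0.0, 0.013, 0, 0, 0.001]
```

Emit:
play_rows --steps '[[[-0.001,-0.001,0.02,0,0,0,0.04],[-0.001,-0.001,0.02,0,0,0,0.04],[0,0,0.02,0,0,0,0.04],[0,0,0.01,0,0,0,0.04],[0,0,0.01,0,0,0,0.04],[0,0,0,0,0,0,0.04]]]'

```text
time_s: 18.45
tool_pos: [0.4859, -0.2847, 0.0498]
tool_rot: [-179.9, -0.0, 96.0]
force: [0.6, 0.1, -0.0]
grip_width: 0.0399
grasp_force: 0.0
```

Emit:
play_rows --steps '[[[0,0,0.008,0,0,0,0.04],[0,0,0.008,0,0,0,0.04],[0,0,0.005,0,0,0,0.04],[0,0,0,0,0,0,0.04]]]'

```text
time_s: 18.85
tool_pos: [0.4854, -0.2852, 0.0286]
tool_rot: [-179.9, -0.0, 96.0]
force: [-0.4, 0.0, -0.2]
grip_width: 0.0402
grasp_force: 0.0
```

Close on the tab.

Emit:
play_rows --force 10 --steps '[[[0,0,0,0,0,0,0.004],[0,0,0,0,0,0,0.004],[0,0,0,0,0,0,0.004],[0,0,0,0,0,0,0.004],[0,0,0,0,0,0,0.004],[0,0,0,0,0,0,0.004],[0,0,0,0,0,0,0.004]]]'

```text
time_s: 19.55
tool_pos: [0.4863, -0.2855, 0.0296]
tool_rot: [180.0, 0.0, 96.0]
force: [-0.3, -0.2, 0.2]
grip_width: 0.01
grasp_force: 10.0
```

Emit:
play_rows --force 25 --steps '[[[0,0,0,0,0,0,0.004],[0,0,0,0,0,0,0.004],[0,0,-0.01,0,0,0,0.004],[0,0,-0.015,0,0,0,0.004],[0,0,-0.03,0,0,0.1,0.004],[0,0,-0.035,0,0,0.14,0.004],[0,0,-0.03,0,0,0.14,0.004],[0,0,0,0,0,0.14,0.004],[0,0,0,0,0,0.14,0.004],[0,0,0,0,0,0.14,0.004],[0,0,0,0,0,0.14,0.004],[0,0,0,0,0,0.1,0.004]]]'

```text
time_s: 20.75
tool_pos: [0.4854, -0.2856, 0.1508]
tool_rot: [-180.0, 0.0, 36.1]
force: [-0.1, 0.3, -0.7]
grip_width: 0.0099
grasp_force: 25.0
```

Run:
```python
from h import *
from cell import *
o=get_obs();print(o["tool_pos"],o["tool_rot"],o["qpos"].round(1),o["grip_width"],o["force"])
for c in V:
    np.save(f"A_{c}.npy",read_camera(c)["frame"]);print(c,proj(c,o["tool_pos"]+[0,0,0]))
    print([(round(r["p"],2),list(map(int,r["extent"]))) for r in silhouettes(c,"label_holder")])
```

```text
[ 0.48536669 -0.28559044  0.15078962] [-1.79999706e+02  4.07114279e-02  3.60575067e+01] [ 37.4   9.4 -10.8  98.1   1.9  72.7 -27.7] 0.009886049109520458 [-0.14504075  0.27532353 -0.70490396]
side [306.78657705 178.90866312]
[(0.81, [296, 163, 314, 185]), (0.61, [324, 134, 332, 154])]
top [319.98641337 228.26859278]
[(0.67, [420, 227, 460, 253]), (0.5, [319, 228, 328, 243])]
```

Emit:
play_rows --steps '[[[0,0,0,0,0,-0.149,0.004],[0,0,0,0,0,-0.149,0.004],[0,0,0,0,0,-0.149,0.004],[0,0,0,0,0,-0.149,0.004],[0,0,0,0,0,-0.149,0.004],[0,0,0,0,0,-0.149,0.004],[0,0,0,0,0,-0.149,0.004],[0,0,0,0,0,-0.149,0.004],[0,0,0,0,0,-0.149,0.004],[0,0,0,0,0,-0.149,0.004],[0,0,0,0,0,-0.149,0.004],[0,0,0,0,0,-0.149,0.004]]]'

```text
time_s: 22.15
tool_pos: [0.4857, -0.2855, 0.1498]
tool_rot: [-180.0, -0.0, 139.3]
force: [-0.7, 0.4, -1.1]
grip_width: 0.0098
grasp_force: 25.0
```

Run:
```python
from h import *
from cell import *
o=get_obs();print(o["tool_pos"],o["tool_rot"],o["grip_width"])
for c in V:np.save(f"B_{c}.npy",read_camera(c)["frame"])
L=lambda n:np.load(n+".npy")
cr=lambda im,x,y,w,h:cv2.resize(im[y:y+h,x:x+w],(400,300),interpolation=cv2.INTER_CUBIC)
m=np.vstack([np.hstack([cr(L("A_side"),285,155,48,36),cr(L("B_side"),285,155,48,36)]),np.hstack([cr(L("A_top"),300,215,48,36),cr(L("A_top"),165,192,100,75)])])
cv2.imwrite("pics/g.png",m[:,:,::-1])
```

```text
[ 0.48573533 -0.28551045  0.14980809] [-1.79979197e+02 -1.52571222e-02  1.39283410e+02] 0.009808064036860837
```

View pics/g.png

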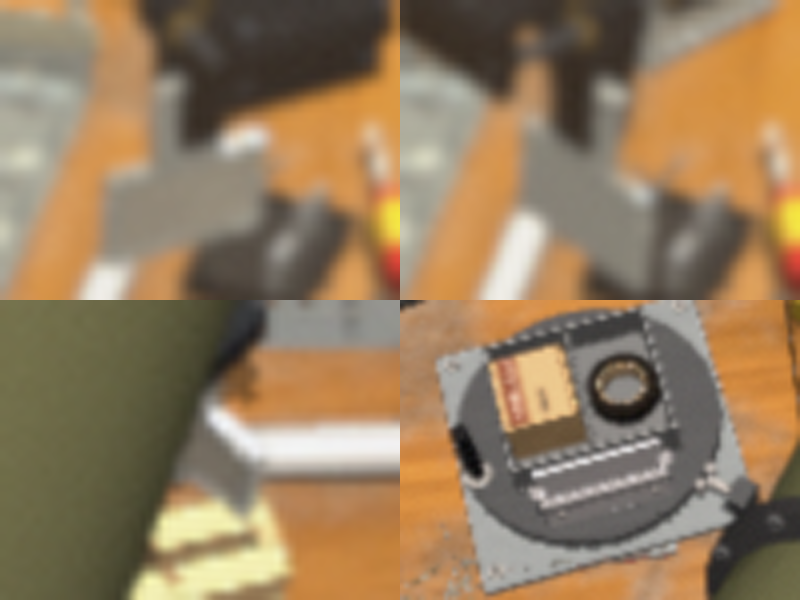

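Run:
```python
from h import *
for n,(x0,y0,x1,y1) in {"A":(301,178,314,182),"B":(304,176,312,184)}.items():
    p=np.load(n+"_side.npy")[y0:y1,x0:x1].reshape(-1,3);print(n,np.median(p,0))
Q=lambda c:((c-[165,192]+.5)*4-.5+[400,300]).round().tolist()
for nm,p in {"bp+":(-.070,.046,.098),"bp-":(-.070,-.046,.098),"lip+":(-.083,.046,.079),"lip-":(-.083,-.046,.079),"bl":(.11,.11,.01),"fl":(-.11,.11,.01),"post":(-.0248,.0927,.111),"foot":(-.0248,.0927,.04)}.items():
    print(nm,Q(proj("top",T(.616,.032,np.radians(9.6),p))))
```

```text
A [147.5 138.  121.5]
B [135. 130. 119.]
bp+ [536.0, 473.0]
bp- [657.0, 440.0]
lip+ [544.0, 499.0]
lip- [664.0, 466.0]
bl [436.0, 357.0]
fl [485.0, 591.0]
post [459.0, 430.0]
foot [479.0, 473.0]
```

Run:
```python
from h import *
rows([.5406,.0192,.150],99.6,10)
```

```text
[0.016, 0.027, -0.0, 0, 0, 0.069]
[0.018, 0.025, -0.0, 0, 0, 0.069]
[0.019, 0.024, -0.0, 0, 0, 0.069]
[0.021, 0.023, -0.0, 0, 0, 0.069]
[0.023, 0.021, -0.0, 0, 0, 0.069]
[0.024, 0.02, -0.0, 0, 0, 0.069]
[0.025, 0.018, -0.0, 0, 0, 0.069]
[0.026, 0.016, -0.0, 0, 0, 0.069]
[0.027, 0.014, -0.0, 0, 0, 0.069]
[0.028, 0.012, -0.0, 0, 0, 0.069]
```

Emit:
play_rows --steps '[[[0.016,0.027,0,0,0,0.069,0.004],[0.018,0.025,0,0,0,0.069,0.004],[0.019,0.024,0,0,0,0.069,0.004],[0.021,0.023,0,0,0,0.069,0.004],[0.023,0.021,0,0,0,0.069,0.004],[0.024,0.02,0,0,0,0.069,0.004],[0.025,0.018,0,0,0,0.069,0.004],[0.026,0.016,0,0,0,0.069,0.004],[0.027,0.014,0,0,0,0.069,0.004],[0.028,0.012,0,0,0,0.069,0.004],[0,0,0,0,0,0,0.004],[0,0,0,0,0,0,0.004]]]'

```text
time_s: 23.45
tool_pos: [0.541, 0.0186, 0.1496]
tool_rot: [-180.0, 0.0, 99.3]
force: [0.8, -0.3, -1.1]
grip_width: 0.0095
grasp_force: 25.0
```

Run:
```python
from h import *
from cell import *
o=get_obs();print(o["tool_pos"],o["tool_rot"],o["force"],o["qpos"].round(1))
rows([.5406,.0192,.115],99.6,2,nd=4)
```

```text
[0.54097177 0.01857671 0.14960295] [-1.79985224e+02  3.36021828e-02  9.93159678e+01] [ 0.8122793  -0.34389195 -1.11749027] [ 22.9   8.3 -30.1 100.5   4.4  72.4   1.1]
[0.0003, -0.0001, 0.0173, 0, 0, -0.002]
[0.0003, -0.0001, 0.0173, 0, 0, -0.002]
```

Emit:
play_rows --steps '[[[0,0,0.012,0,0,0,0.004],[0,0,0.012,0,0,0,0.004],[0,0,0.006,0,0,0,0.004],[0,0,0.006,0,0,0,0.004],[0,0,0,0,0,0,0.004]]]'

```text
time_s: 23.95
tool_pos: [0.5402, 0.0177, 0.1122]
tool_rot: [-179.9, -0.0, 99.2]
force: [-0.7, 0.8, 0.1]
grip_width: 0.0099
grasp_force: 25.0
```

Emit:
play_rows --steps '[[[0,0,0.003,0,0,0,0.004],[0,0,0.003,0,0,0,0.004],[0,0,0.003,0,0,0,0.004],[0,0,0,0,0,0,0.004]]]'

```text
time_s: 24.35
tool_pos: [0.5408, 0.0181, 0.104]
tool_rot: [-180.0, -0.0, 99.3]
force: [-0.7, 0.4, -0.5]
grip_width: 0.0098
grasp_force: 25.0
```

Emit:
play_rows --steps '[[[0,0,0.003,0,0,0,0.004],[0,0,0.003,0,0,0,0.004],[0,0,0.003,0,0,0,0.004],[0,0,0,0,0,0,0.004]]]'

```text
time_s: 24.75
tool_pos: [0.5407, 0.0181, 0.0949]
tool_rot: [-179.9, -0.0, 99.3]
force: [-0.2, 0.2, -1.4]
grip_width: 0.0096
grasp_force: 25.0
```

Emit:
play_rows --force 40 --steps '[[[0,0,0.004,0,0,0,0.004],[0,0,0.004,0,0,0,0.004],[0,0,0.004,0,0,0,0.004],[0,0,0.003,0,0,0,0.004],[0,0,0,0,0,0,0.004],[0,0,0,0,0,0,0.004]]]'

```text
time_s: 25.35
tool_pos: [0.541, 0.0182, 0.0804]
tool_rot: [-180.0, 0.0, 99.3]
force: [0.5, 0.1, -0.2]
grip_width: 0.0097
grasp_force: 40.0
```

Emit:
play_rows --steps '[[[0,0,0.002,0,0,0,0.004],[0,0,0.002,0,0,0,0.004],[0,0,0.002,0,0,0,0.004],[0,0,0,0,0,0,0.004],[0,0,0,0,0,0,0.004]]]'

```text
time_s: 25.85
tool_pos: [0.5415, 0.0181, 0.0748]
tool_rot: [180.0, 0.0, 99.3]
force: [-0.4, 0.5, 4.9]
grip_width: 0.0098
grasp_force: 40.0
```

Emit:
play_rows --steps '[[[0,0,0.002,0,0,0,0.004],[0,0,0.001,0,0,0,0.004],[0,0,0,0,0,0,0.004],[0,0,0,0,0,0,0.004]]]'

```text
time_s: 26.25
tool_pos: [0.5416, 0.0181, 0.0734]
tool_rot: [179.9, 0.1, 99.3]
force: [-3.9, -0.5, 13.1]
grip_width: 0.0098
grasp_force: 40.0
```

Emit:
play_rows --steps '[[[0,-0.001,0,0,0,0,0.004],[0,0,0.001,0,0,0,0.004],[0,0,0,0,0,0,0.004],[0,0,0,0,0,0,0.004]]]'

```text
time_s: 26.65
tool_pos: [0.5416, 0.0181, 0.0733]
tool_rot: [179.8, 0.1, 99.3]
force: [-3.9, -0.7, 16.1]
grip_width: 0.0095
grasp_force: 40.0
```

Emit:
play_rows --steps '[[[0,0,0.001,0,0,0,0.004],[0,0,0,0,0,0,0.004],[0,0,0,0,0,0,0.004]]]'

```text
time_s: 26.95
tool_pos: [0.5417, 0.0181, 0.0732]
tool_rot: [179.8, 0.1, 99.3]
force: [-6.2, -0.6, 22.4]
grip_width: 0.0095
grasp_force: 40.0
```

Emit:
play_rows --steps '[[[0,0,-0.004,0,0,0,0.004],[0,-0.001,0,0,0,0,0.004],[0,0,0,0,0,0,0.004],[0,0,0,0,0,0,0.004]]]'

```text
time_s: 27.35
tool_pos: [0.5409, 0.018, 0.0742]
tool_rot: [179.8, 0.0, 99.3]
force: [3.3, 0.1, 4.8]
grip_width: 0.0094
grasp_force: 40.0
```

Run:
```python
from cell import *
o=get_obs();print(o["time_s"],o["tool_pos"],o["tool_rot"],o["force"],o["wrist_torque"],o["qpos"].round(2))
```

```text
27.35 [0.54088666 0.01801645 0.07418795] [1.79787052e+02 1.87979131e-02 9.92858508e+01] [3.30290611 0.12896393 4.76583711] [ 0.12866205 -1.13048463  0.00156872] [ 22.28  11.97 -29.89 105.75   6.63  63.77  -0.71]
```

Emit:
play_rows --steps '[[[0,0.0005,0.001,0,0,0,0.004],[0,0,0.001,0,0,0,0.004],[0,0,0.001,0,0,0,0.004],[0,0,0,0,0,0,0.004],[0,0,0,0,0,0,0.004]]]'

```text
time_s: 27.85
tool_pos: [0.5411, 0.018, 0.0732]
tool_rot: [179.8, 0.1, 99.3]
force: [-1.9, -0.2, 19.0]
grip_width: 0.0101
grasp_force: 40.0
```

Run:
```python
from cell import *
o=get_obs();print(o["time_s"],o["tool_pos"],o["tool_rot"],o["force"],o["wrist_torque"],o["qpos"].round(2))
```

```text
27.85 [0.54110437 0.01799705 0.07317062] [1.79842397e+02 6.47401520e-02 9.92799320e+01] [-1.90313883 -0.17056726 18.98567007] [0.07819431 0.28711555 0.00369463] [ 22.21  12.11 -29.89 105.73   6.76  63.73  -0.83]
```

Emit:
play_rows --steps '[[[0,0,-0.003,0,0,0,0.004],[0,0,-0.003,0,0,0,0.004],[0,0,0,0,0,0,0.004],[0,0,0,0,0,0,0.004]]]'

```text
time_s: 28.25
tool_pos: [0.5396, 0.0178, 0.0762]
tool_rot: [-180.0, 0.0, 99.3]
force: [2.3, -0.0, 5.3]
grip_width: 0.0099
grasp_force: 40.0
```

Emit:
play_rows --steps '[[[0,0,-0.002,0,0,0,0.004],[0,0,0,0,0,0,0.004],[0,0,0,0,0,0,0.004]]]'

```text
time_s: 28.55
tool_pos: [0.5392, 0.0178, 0.0781]
tool_rot: [-180.0, -0.0, 99.3]
force: [2.9, -0.2, 2.8]
grip_width: 0.0094
grasp_force: 40.0
```

Emit:
play_rows --steps '[[[0,0,-0.001,0,0,0,0.004],[0,0,0,0,0,0,0.004],[0,0,0,0,0,0,0.004]]]'

```text
time_s: 28.85
tool_pos: [0.5392, 0.0178, 0.0792]
tool_rot: [-180.0, 0.0, 99.3]
force: [2.9, -0.2, 1.8]
grip_width: 0.0096
grasp_force: 40.0
```

Emit:
play_rows --steps '[[[0,0,-0.001,0,0,0,0.004],[0,0,0,0,0,0,0.004],[0,0,0,0,0,0,0.004]]]'

```text
time_s: 29.15
tool_pos: [0.5391, 0.0179, 0.0799]
tool_rot: [-179.9, -0.0, 99.3]
force: [2.5, 0.3, -1.9]
grip_width: 0.0096
grasp_force: 40.0
```

Emit:
play_rows --steps '[[[0,0,-0.001,0,0,0,0.004],[0,0,0,0,0,0,0.004],[0,0,0,0,0,0,0.004]]]'

```text
time_s: 29.45
tool_pos: [0.5392, 0.0179, 0.0812]
tool_rot: [-180.0, -0.0, 99.3]
force: [2.0, -0.1, -1.1]
grip_width: 0.0098
grasp_force: 40.0
```

Emit:
play_rows --force 20 --steps '[[[0,0,0.002,0,0,0,0.02],[0,0,0,0,0,0,0.02],[0,0.001,-0.007,0,0,0,0.02],[0,0,-0.006,0,0,0,0.02],[0,0,0,0,0,0,0.004],[0,0,0,0,0,0,0.004],[0,0,0,0,0,0,0.004],[0,0,0,0,0,0,0.004]]]'

```text
time_s: 30.25
tool_pos: [0.5405, 0.018, 0.0926]
tool_rot: [-180.0, 0.0, 99.3]
force: [-0.4, -1.0, 1.8]
grip_width: 0.0095
grasp_force: 20.0
```

Emit:
play_rows --force 45 --steps '[[[0,0,0,0,0,0,0.004],[0,0,0.002,0,0,0,0.004],[0,0,0.002,0,0,0,0.004],[0,0,0.002,0,0,0,0.004],[0,0,0,0,0,0,0.004],[0,0,0,0,0,0,0.004]]]'

```text
time_s: 30.85
tool_pos: [0.5407, 0.018, 0.0866]
tool_rot: [180.0, 0.0, 99.3]
force: [-0.7, 0.1, 4.5]
grip_width: 0.0093
grasp_force: 45.0
```

Emit:
play_rows --steps '[[[0,0,0.001,0,0,0,0.004],[0,0,0.001,0,0,0,0.004],[0,0,0,0,0,0,0.004],[0,0,0,0,0,0,0.004]]]'

```text
time_s: 31.25
tool_pos: [0.5406, 0.018, 0.0848]
tool_rot: [180.0, 0.0, 99.3]
force: [-2.6, -1.8, 6.0]
grip_width: 0.0097
grasp_force: 45.0
```

Emit:
play_rows --steps '[[[0,0,0.001,0,0,0,0.004],[0,0,0,0,0,0,0.004],[0,0,0,0,0,0,0.004]]]'

```text
time_s: 31.55
tool_pos: [0.5408, 0.018, 0.0847]
tool_rot: [180.0, 0.0, 99.3]
force: [-4.2, -0.0, 11.0]
grip_width: 0.0096
grasp_force: 45.0
```

Emit:
play_rows --steps '[[[0,-0.0005,0.001,0,0,0,0.004],[0,0,0,0,0,0,0.004],[0,0,0,0,0,0,0.004],[0,0,0,0,0,0,0.004]]]'

```text
time_s: 31.95
tool_pos: [0.5408, 0.018, 0.0847]
tool_rot: [179.9, 0.1, 99.3]
force: [-5.4, -0.1, 15.3]
grip_width: 0.0096
grasp_force: 45.0
```

Run:
```python
from h import *
from cell import *
o=get_obs();print(o["time_s"],o["tool_pos"],o["tool_rot"],o["force"],o["wrist_torque"])
n=read_camera("side")["frame"].astype(int);a=np.load("B_side.npy").astype(int)
x,y=proj("side",T(.616,.032,np.radians(9.6),(-.0248,.0927,.09))).round().astype(int)
print(x,y,np.abs(n-a).sum(2)[y-4:y+12,x-6:x+7].max(), "bystanders")
for t in("tape_measure","multimeter","cork_block"):print(t,[(round(r["p"],2),list(map(int,r["extent"]))) for r in silhouettes("side",t)][:2])
o=get_obs();print(o["time_s"],o["tool_pos"],o["force"],o["grasp_force"])
```

```text
31.95 [0.54082984 0.01796143 0.08466159] [1.79917913e+02 6.16826374e-02 9.92836367e+01] [-5.38746918 -0.07351596 15.27887615] [-0.17358387  1.1289486   0.03846336]
261 267 131 bystanders
tape_measure [(0.47, [232, 209, 247, 223])]
multimeter [(0.92, [277, 310, 317, 355])]
cork_block [(0.7, [253, 188, 268, 204])]
32.15 [0.54080542 0.01797633 0.08464579] [-4.71799666 -0.05816335 15.2722416 ] 45.031821727752686
```

```bash
python3 -c "
from cell import *
print(sign_off())"
```

```text
the job is handed in; nothing more can be done
None
```

I turned the carousel into its detent and pressed the label holder fully home, label facing out. I handed the job in at about 32 s with the gripper still holding it down at about 15 N. Along the way the closed fingertips pressed on the post top at about 57 N, the gripper body touched what looks like the saw handle at about 21 N, and the holder was regripped higher on its tab once it was in the channel.

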